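Take apart a nested measuring tin in the pantry

ROBOT

A 7-joint arm with a two-finger parallel gripper is mounted at the origin on the work surface. World frame = base frame: x ahead of the robot, y to its left, z up, the work surface at z = 0. Lengths are in m, angles in degrees, forces in N, time in s.
With the tool pointing down it reaches from about 0.425 to 0.875 m from the base axis. Payload 4.7 kg.
Tool frame: the origin (TCP) lies at the very end of the fingers, on their centre line; the grasp point (between the pads) lies env.hold_point_z behind it (env.hold_point_z is the distance from the TCP to the grasp point, in m); z points along the fingers, y is the line along which they close (so a half turn about z gives the same grasp; the last joint's range is limited). The gripper opens to 87 mm and grips with 3 to 60 N. Pads are 19 mm wide; open, the fingers measure 117 mm over their backs; the gripper's body (75 mm by 190 mm) begins 51 mm behind the grasp point.
Start: joints at [65.094, 18.392, -4.016, 83.108, 1.295, 78.541, -3.26], TCP at [0.282, -0.586, 0.223] pointing down, gripper open.
Joint ranges: [-163.93, 163.93], [-17.29, 119.83], [-79.2, 71.16], [3.27, 140.29], [-89.18, 269.18], [5.43, 117.66], [-154.24, 154.24]. Speed limits (degrees/s): [147.25, 147.25, 180, 180, 180, 180, 180].

INTERFACE

Orientations are given as [roll, pitch, yaw] about the fixed x, y, z axes, in that order (R = Rz(yaw) Ry(pitch) Rx(roll)).
In Python, from cell import env gives the robot as it stands.
- The arm moves only by the shell command python3 -m jog 'ROWS' [FORCE]. ROWS is JSON, a list of rows, each an object with "dp": the shift along the tool's x, y, z in cm, a list of three; "twist": the turn about the tool's z in degrees; "fingers": the opening, from 0 (shut) to 1 (fully open). A call has 1 to 8 rows; each row is the pose to reach, as a shift and turn from the pose commanded when the call began, along the tool's axes at that moment; what a row does not reach only later rows make up. A row lasts 1/8 s, in which the tool goes at most 62.5 mm and 10.7 degrees, less where a joint would pass 70% of its speed; a pose out of reach is approached as far as the arm can. A call with a gripper value outside its range is refused whole. The fingers move at their own pace and stop on an object; FORCE is the grip in N (left out, the last holds). Time passes only in rows, so rows that repeat a pose let the fingers close. It gives the time, the measured TCP pose, the force, the opening and the grip force at its end, in the units of the state.
- env.get_obs(): the state, without advancing time (a new reading comes with each control period).
- env.read_camera(name): name is "side" or "top" or "wrist"; returns a dict with "pixels" (400x640x3 uint8, blue, green, red), "depth" (400x640 float32, m along the optical axis (not along the pixel's ray), 0 where there is no reading), "fx", "fy", "cx", "cy" (pixels), "k1" (the pictures are not rectified: a ray, as slopes to the right and down, at radius r is drawn at 1 + k1 r^2 times it, then the intrinsics apply), "rvec" (rotation vector, rad) and "tvec" (3), from world to camera coordinates, as OpenCV has them. Camera axes: x right, y down, z forward; pixel columns grow to the right and rows downward; lengths in m; the calibration is good to about 2 mm. A picture is of the moment at which its call begins.
- env.sign_off(): hands the job in; it is judged then, once.
The state is a dict: "time_s": time; "qpos": joint angles; "joint_velocities": joint speeds; "effort": joint torques, N m; "tool_pos": TCP position; "tool_rot": TCP orientation; "force": force on the tool from outside, world axes, zero at the start; "wrist_torque": the same for the moment, N m; "grip_width": finger opening in m; "grasp_force": force on a finger pad.
Only numpy, scipy, OpenCV 4.12 (cv2) and the standard library are available. Lean on these libraries where they do the work, as an engineer would, in place of code of your own. Each camera call takes 0.05 s, during which the arm holds its last target. There are 200 camera calls.

TASK

On the pantry table a slim lidded steel measuring tin stands inside a wider, low steel canister; take this set apart for cleaning. First take off the lid and lay it flat, knob up, in the empty aluminium tray; then lift the tin out of the canister and stand it upright in the same tray beside the lid. Set both down gently rather than dropping them, let go of them, and leave the canister standing where it is.

Things in the scene. Friction and masses are not known exactly. Their poses are not given: they have to be found in the camera images.
- lid_knob (a point): Centre of the knob of the lid to be removed. The lid is a flat steel disc 70 mm across and 4 mm thick, with an upright black cylindrical knob on its middle (22 mm across, 32 mm tall; this point is half-way up the knob, 16 mm above the disc's top) and under it a round plug 44 mm across and 5 mm deep, which sits loosely in the tin's mouth. The lid's lowest face is 25 mm below this point. It is not fastened; it lifts straight off. z points up along the knob. Mass about 0.12 kg.
- tin_center (a point): Centre (half-way up, on the axis) of the measuring tin to be taken out: a straight, open-topped round steel tin, 60 mm across outside, 120 mm tall, wall 3 mm. It stands loosely on the canister's inner floor, about 10 mm free all round, and its upper 60 mm stand out above the canister's rim. z points up along its axis. Mass about 0.22 kg. A closed look-alike tin with the same kind of lid stands directly on the table, not in a canister: not this one.
- canister: The wide, low, open round steel canister in which the tin stands: 88 mm across outside, 65 mm tall, wall 4 mm, floor 5 mm thick; loose on the table, about 0.7 kg. Origin at the centre of its underside, z up. A second, empty canister of the same shape stands farther back.
- tray: Empty shallow rectangular aluminium tray, 260 mm along its x, 180 mm along its y, rim 22 mm tall, wall and floor 4 mm thick; fixed to the table. Origin at the centre of its underside (on the table), z up. To the left or the right of the other things; on the opposite side is a cardboard flat of the same size, full of low cans up to 50 mm tall. A jar 115 mm tall and the look-alike 156 mm tall with its lid stand near the canister.
Mind the look-alikes: they are no part of the job. What is shaped like the canister but blue or pink is not meant. What is shaped like the part that bears lid_knob but brown is not meant.

How it is judged (in metres and radians):
On the way, in this order (a step that is already met when the one before it is completed fails the run):
1. the lid lies in the tray, knob up and let go, while the tin still stands in the canister (x of lid_knob in the frame of tray between -0.105 and 0.105 m and y of lid_knob in the frame of tray between -0.07 and 0.07 m and z of lid_knob in the frame of tray between 0.019 and 0.039 m and angle between lid_knob's own z axis and vertical below 0.17 rad and contact force between the fingers and lid below 0.1 N and horizontal distance between tin_center and canister below 0.02 m and height (world z) of tin_center below 0.08 m), for 0.2 s.
2. the tin stands upright in the tray, let go (x of tin_center in the frame of tray between -0.105 and 0.105 m and y of tin_center in the frame of tray between -0.07 and 0.07 m and z of tin_center in the frame of tray between 0.054 and 0.074 m and angle between tin_center's own z axis and vertical below 0.17 rad and contact force between the fingers and tin below 0.1 N), for 0.2 s.
At the end, for the whole second after the job is handed in: Lid (knob up) and tin both rest flat on the tray's floor, wholly inside the rim, upright within 10 degrees and within 10 mm of resting height; the canister is upright (10 degrees), within 40 mm of where it began; all three are let go and at rest (all of step 2 and x of lid_knob in the frame of tray between -0.105 and 0.105 m and y of lid_knob in the frame of tray between -0.07 and 0.07 m and z of lid_knob in the frame of tray between 0.019 and 0.039 m and angle between each of lid_knob, canister's own z axis and vertical below 0.17 rad and distance of canister from where it was at the start of the episode below 0.04 m and contact force between the fingers and lid below 0.1 N and linear speed of each of lid, tin, canister below 0.03 m/s); the robot touches nothing.
It fails at once if the lid is dropped: it falls free faster than 0.9 m/s (some 4 cm) (contact force between the fingers and lid below 0.05 N and linear speed of lid above 0.9 m/s).
It fails at once if the tin is dropped: it falls free faster than 0.9 m/s (some 4 cm) (contact force between the fingers and tin below 0.05 N and linear speed of tin above 0.9 m/s).
It also fails if it takes over 62 s, if anything falls off the work surface, if the arm or the gripper's body presses on something with over 40 N, if the wrist force passes 120 N, or if a joint passes its speed limit or range.

## Working session

There is one attempt and no reset: what is moved stays moved. The work goes in short steps, Python scripts to look and compute and a shell command to move; the robot and the scene stay as the last step left them, time stands still between calls to the robot, and variables do not carry over. Pictures are saved under pics/ and viewed, at most 10 in all, crops included, and the job is handed in when it is done.

```bash
ls; mkdir -p pics; cat > h.py <<'E'
import numpy as np, cv2
from cell import env
def cam(n):
    c=env.read_camera(n); R=cv2.Rodrigues(np.array(c["rvec"],float))[0]; c["R"]=R; c["t"]=np.array(c["tvec"],float).ravel(); return c
def world(c,u,v,d):
    # undistort: drawn = s(1+k1 s^2)
    K=np.array([[c["fx"],0,c["cx"]],[0,c["fy"],c["cy"]],[0,0,1]])
    p=np.stack([np.ravel(u),np.ravel(v)],1).astype(float).reshape(-1,1,2)
    n=cv2.undistortPoints(p,K,np.array([c["k1"],0,0,0.]))[:,0]
    d=np.ravel(d); P=np.c_[n*d[:,None],d]
    return (P-c["t"])@c["R"]
def cloud(c):
    v,u=np.nonzero(c["depth"]>0)
    return u,v,world(c,u,v,c["depth"][v,u])
E
python3 - <<'E'
from h import *
print(env.get_obs(),env.hold_point_z)
for n in("top","side"):
    c=cam(n); cv2.imwrite(f"pics/{n}0.png",c["pixels"]); print(n,-c["R"].T@c["t"])
    np.savez(f"{n}0.npz",**{k:c[k] for k in c})
E
```

```text
pics
{'time_s': 0.0, 'qpos': array([65.09226206, 18.43928394, -4.01657204, 83.17336185,  1.29466508,
       78.54039579, -3.25810064]), 'joint_velocities': array([ 0.00876952,  0.04683265,  0.02329069,  0.01521158, -0.04896894,
        0.02916185, -0.08687647]), 'effort': array([ 1.23950493e-03, -4.91287851e+01, -4.03015343e-01, -3.12522840e+01,
       -6.39176066e-02,  4.36769729e-02,  1.66521213e-04]), 'tool_pos': array([ 0.28177018, -0.58515295,  0.2214726 ]), 'tool_rot': array([-1.79892185e+02,  4.99701824e-03,  2.57202781e+01]), 'force': array([-0.23072113, -0.22501258, -0.2137491 ]), 'wrist_torque': array([ 0.01460246,  0.04164407, -0.00411164]), 'grasp_force': 0.0, 'grip_width': 0.08750802671619662} 0.0187
top [ 0.4069416  -0.00337578  1.31123284]
side [0.26238778 0.70195846 0.61899359]
```

View pics/top0.png

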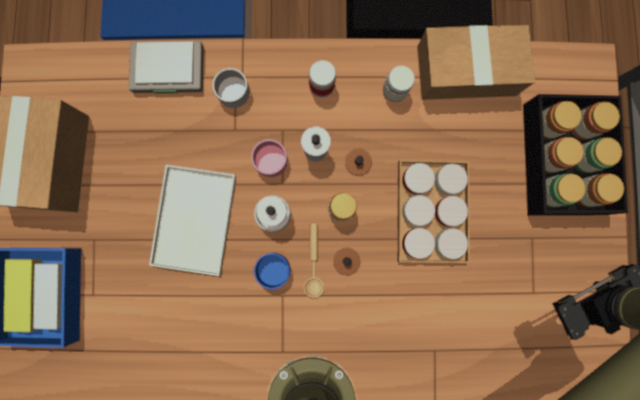

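View pics/side0.png

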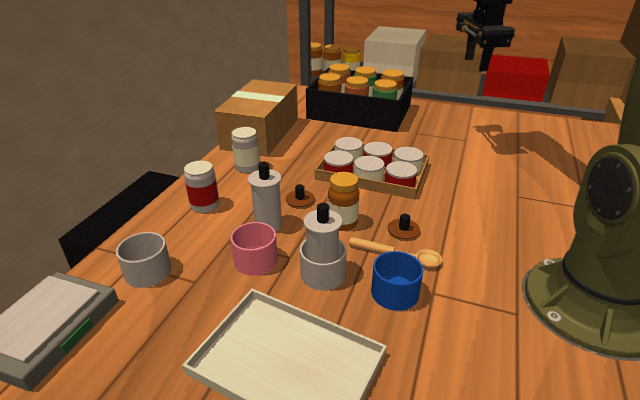

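Two lidded steel tins are visible. In the top view, (272,213) is side-view (323,245): its lower part sits in a wide grey canister, so it is the one meant. Top (316,142), side (265,200), stands directly on the table and is the look-alike. The grey canister at top (231,88) is empty, the blue (272,270) and pink (270,157) ones are decoys, and so are the brown lids. The empty tray is at top (194,220). I'll measure these and confirm with a crop.

```bash
python3 - <<'E'
from h import *
L=lambda n:{k:v for k,v in np.load(n+"0.npz").items()}
t=L("top"); s=L("side")
cv2.imwrite("pics/crop.png",cv2.resize(s["pixels"][140:310,220:450],None,fx=3,fy=3,interpolation=cv2.INTER_CUBIC))
for n,c in(("top",t),("side",s)):
    u,v,P=cloud(c); print(n)
    # target & lookalike via top pixel seeds
    for nm,(a,b) in {"target":(272,213),"look":(316,142)}.items():
        d=t["depth"][b+3,a+8]; w=world(t,[a+8],[b+3],[d])[0]
        m=np.hypot(*(P[:,:2]-w[:2]).T)<.06
        Q=P[m]
        for lo,hi in((.165,.2),(.13,.16),(.118,.150),(.05,.07)):
            q=Q[(Q[:,2]>lo)&(Q[:,2]<hi)]
            if len(q)>3:
                (x,y),r=cv2.minEnclosingCircle(q[:,:2].astype(np.float32)); print(nm,lo,hi,len(q),"c",np.round([x,y,r],3),"zmed",np.median(q[:,2]).round(4), "zmax",q[:,2].max().round(3))
u,v,P=cloud(t)
# tray: rim points
m=(abs(u-194)<50)&(abs(v-220)<62)&(P[:,2]>.012)&(P[:,2]<.035)
(c0,sz,a)=cv2.minAreaRect(P[m][:,:2].astype(np.float32)); print("tray",c0,sz,a)
fl=(abs(u-194)<20)&(abs(v-220)<25); print("floor z",np.median(P[fl][:,2]))
for nm,(a,b) in {"jar":(343,206),"pink":(270,157),"blue":(272,270),"look":(316,142),"brown":(346,262)}.items():
    m=(abs(u-a)<18)&(abs(v-b)<18)&(P[:,2]>.03); q=P[m]; print(nm,q.min(0).round(3),q.max(0).round(3))
E
```

```text
top
target 0.13 0.16 306 c [0.477 0.094 0.035] zmed 0.1316 zmax 0.16
target 0.118 0.15 621 c [0.477 0.095 0.035] zmed 0.1297 zmax 0.149
target 0.05 0.07 115 c [0.476 0.098 0.044] zmed 0.0652 zmax 0.07
look 0.13 0.16 78 c [ 0.632 -0.     0.024] zmed 0.1555 zmax 0.16
look 0.118 0.15 571 c [ 0.643 -0.01   0.035] zmed 0.1245 zmax 0.149
look 0.05 0.07 28 c [ 0.632 -0.01   0.028] zmed 0.0594 zmax 0.07
side
target 0.13 0.16 286 c [0.475 0.093 0.034] zmed 0.1349 zmax 0.16
target 0.118 0.15 752 c [0.475 0.092 0.035] zmed 0.1294 zmax 0.15
target 0.05 0.07 493 c [0.474 0.096 0.044] zmed 0.0609 zmax 0.07
look 0.13 0.16 154 c [ 0.64  -0.012  0.012] zmed 0.1481 zmax 0.158
look 0.118 0.15 502 c [ 0.641 -0.013  0.036] zmed 0.1243 zmax 0.15
look 0.05 0.07 215 c [ 0.639 -0.01   0.03 ] zmed 0.0601 zmax 0.07
tray (0.4619459807872772, 0.3055357038974762) (0.18347908556461334, 0.26220059394836426) 81.17052459716797
floor z 0.005001728983460539
jar [ 0.456 -0.106  0.033] [ 0.521 -0.041  0.123]
pink [0.573 0.063 0.031] [0.657 0.147 0.072]
blue [0.293 0.056 0.031] [0.377 0.14  0.071]
look [ 0.61  -0.043  0.031] [0.677 0.023 0.161]
brown [ 0.345 -0.098  0.034] [ 0.365 -0.078  0.049]
```

View pics/crop.png

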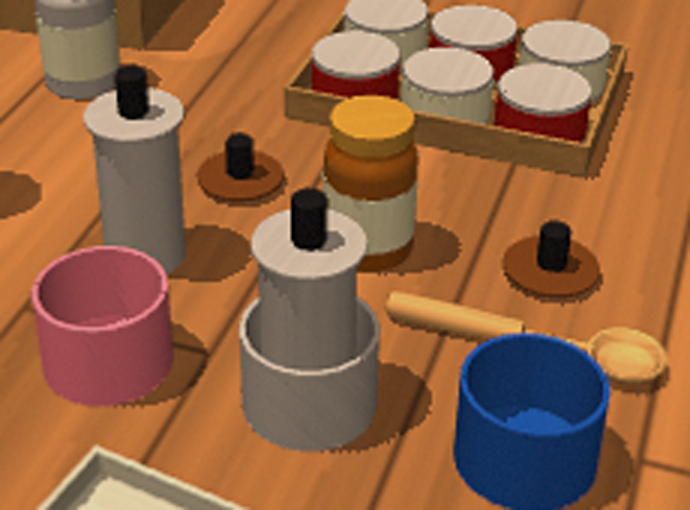

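The crop confirms it: the lidded tin in the grey canister (crop (310,330)) is the target, and the look-alike (crop (135,180)) stands on bare table. Measured values agree with the given sizes: disc top z≈0.13, canister rim 0.065, tray 0.183 x 0.262. The lid is at (0.476,0.0935). The tray centre is (0.462,0.3055) with yaw −8.8°. I'm moving above the lid by way of a bowed path.

```bash
python3 -m jog '[{"dp":[4,-2.8,0],"twist":4},{"dp":[8,-6,0],"twist":8},{"dp":[12,-9,0],"twist":13},{"dp":[16,-12,0],"twist":18},{"dp":[20,-15,0],"twist":23},{"dp":[24,-18,0],"twist":28},{"dp":[28,-20.5,0],"twist":32},{"dp":[30.6,-22.5,0],"twist":34.5,"fingers":1}]' 15
```

```text
validation failed for argument at $[0]...
```

```bash
python3 -m jog '[{"dp":[4,-2.8,0],"twist":4,"fingers":1},{"dp":[8,-6,0],"twist":8,"fingers":1},{"dp":[12,-9,0],"twist":13,"fingers":1},{"dp":[16,-12,0],"twist":18,"fingers":1},{"dp":[20,-15,0],"twist":23,"fingers":1},{"dp":[24,-18,0],"twist":28,"fingers":1},{"dp":[28,-20.5,0],"twist":32,"fingers":1},{"dp":[30.6,-22.5,0],"twist":34.5,"fingers":1}]' 15
```

```text
time_s: 1.1
tool_pos: [0.461, -0.2476, 0.2223]
tool_rot: [-180.0, 0.0, -8.7]
force: [-0.1, -0.8, -0.7]
grip_width: 0.0869
grasp_force: 0.0
```

```bash
python3 -m jog '[{"dp":[-0.5,-4.5,0],"twist":0,"fingers":1},{"dp":[-1,-9.5,0],"twist":0,"fingers":1},{"dp":[-1.6,-15,0],"twist":0,"fingers":1},{"dp":[-2.2,-20.5,0],"twist":0,"fingers":1},{"dp":[-2.8,-26,0],"twist":0,"fingers":1},{"dp":[-3.4,-31,0],"twist":0,"fingers":1},{"dp":[-3.7,-34,0],"twist":0,"fingers":1},{"dp":[-3.7,-34,0],"twist":0,"fingers":1}]'
python3 - <<'E'
from h import *
c=cam("wrist"); cv2.imwrite("pics/w1.png",c["pixels"]); o=env.get_obs(); print(o["tool_pos"],o["qpos"].round(1))
u,v,P=cloud(c); d=np.hypot(P[:,0]-.476,P[:,1]-.0935)<.06
for lo,hi in((.12,.135),(.135,.157),(.157,.17),(.055,.07)):
    q=P[d&(P[:,2]>lo)&(P[:,2]<hi)]
    if len(q)>5: (x,y),r=cv2.minEnclosingCircle(q[:,:2].astype(np.float32)); print(lo,hi,len(q),round(x,4),round(y,4),round(r,4),np.median(q[:,2]).round(4))
E
```

```text
time_s: 2.1
tool_pos: [0.4748, 0.0944, 0.2224]
tool_rot: [-180.0, 0.0, -8.5]
force: [-0.6, -0.6, -0.1]
grip_width: 0.0868
grasp_force: 0.0
[0.47505887 0.0921812  0.22224297] [  23.2   -0.6  -36.7  104.8   -0.4   75.8 -112.1]
0.12 0.135 3501 0.4769 0.0924 0.035 0.1293
0.135 0.157 126 0.4786 0.0923 0.0107 0.1467
0.157 0.17 508 0.4773 0.0924 0.0109 0.1612
0.055 0.07 481 0.4756 0.0957 0.044 0.065
```

```bash
python3 -m jog '[{"dp":[0.2,0,2],"twist":0,"fingers":1},{"dp":[0.2,0,4.5],"twist":0,"fingers":1},{"dp":[0.2,0,7],"twist":0,"fingers":1},{"dp":[0.2,0,8.8],"twist":0,"fingers":1},{"dp":[0.2,0,8.8],"twist":0,"fingers":0.5},{"dp":[0.2,0,8.8],"twist":0,"fingers":0},{"dp":[0.2,0,8.8],"twist":0,"fingers":0},{"dp":[0.2,0,8.8],"twist":0,"fingers":0}]' 20
python3 -m jog '[{"dp":[0,0,0],"twist":0,"fingers":0},{"dp":[0,0,0],"twist":0,"fingers":0},{"dp":[0,0,0],"twist":0,"fingers":0},{"dp":[0,0,0],"twist":0,"fingers":0}]' 20
```

```text
time_s: 3.15
tool_pos: [0.4779, 0.0912, 0.1352]
tool_rot: [-180.0, -0.1, -8.8]
force: [-0.5, -0.8, 0.4]
grip_width: 0.0548
grasp_force: 0.0
time_s: 3.65
tool_pos: [0.4774, 0.0912, 0.1345]
tool_rot: [180.0, 0.0, -8.8]
force: [1.3, 0.1, -0.1]
grip_width: 0.0215
grasp_force: 20.0
```

```bash
python3 -m jog '[{"dp":[0,0,-0.7],"twist":0,"fingers":0},{"dp":[0,0,-2.5],"twist":0,"fingers":0},{"dp":[0,0,-4.5],"twist":0,"fingers":0},{"dp":[-1,-2,-5],"twist":0,"fingers":0},{"dp":[-2.8,-5.4,-5],"twist":0,"fingers":0},{"dp":[-4.8,-9.4,-5],"twist":0,"fingers":0},{"dp":[-6.8,-13.4,-5],"twist":0,"fingers":0},{"dp":[-8.8,-17.4,-5],"twist":0,"fingers":0}]' 20
python3 -m jog '[{"dp":[-1.2,-2.5,0],"twist":0,"fingers":0},{"dp":[-1.9,-3.5,0],"twist":0,"fingers":0},{"dp":[-1.9,-3.5,1],"twist":0,"fingers":0},{"dp":[-1.9,-3.5,4],"twist":0,"fingers":0},{"dp":[-1.9,-3.5,7],"twist":0,"fingers":0},{"dp":[-1.9,-3.5,9],"twist":0,"fingers":0},{"dp":[-1.9,-3.5,10],"twist":0,"fingers":0},{"dp":[-1.9,-3.5,10],"twist":0,"fingers":0}]' 20
python3 - <<'E'
from h import *
c=cam("side"); cv2.imwrite("pics/s2.png",cv2.resize(c["pixels"][200:,180:420],None,fx=2.5,fy=2.5)); print(env.get_obs()["tool_pos"],env.get_obs()["qpos"].round(1))
E
```

```text
time_s: 4.65
tool_pos: [0.417, 0.278, 0.186]
tool_rot: [-180.0, -0.1, -8.8]
force: [1.7, -0.1, -1.1]
grip_width: 0.0212
grasp_force: 20.0
time_s: 5.65
tool_pos: [0.4037, 0.3136, 0.0842]
tool_rot: [180.0, 0.0, -8.8]
force: [-0.3, -0.8, -0.9]
grip_width: 0.0213
grasp_force: 20.0
[0.40401241 0.31419106 0.08492845] [   3.8   13.6  -49.   110.5   11.7   61.  -149. ]
```

View pics/s2.png

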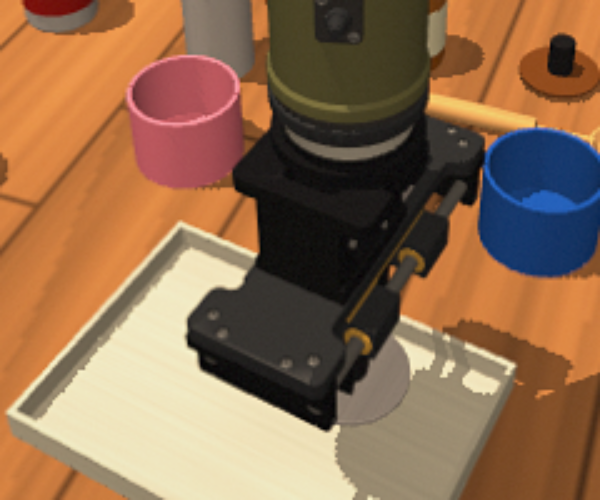

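The lid (s2 pixel (375,380)) hangs level over the near half of the tray. I'm lowering it, and turning back 10° to ease joint 7.

```bash
python3 -m jog '[{"dp":[0,0,1.5],"twist":-3,"fingers":0},{"dp":[0,0,3],"twist":-7,"fingers":0},{"dp":[0,0,4.3],"twist":-10,"fingers":0},{"dp":[0,0,5.2],"twist":-10,"fingers":0},{"dp":[0,0,5.8],"twist":-10,"fingers":0},{"dp":[0,0,6],"twist":-10,"fingers":0},{"dp":[0,0,6],"twist":-10,"fingers":0}]' 20
python3 -m jog '[{"dp":[0,0,0.2],"twist":0,"fingers":0},{"dp":[0,0,0.4],"twist":0,"fingers":0},{"dp":[0,0,0.5],"twist":0,"fingers":0},{"dp":[0,0,0.5],"twist":0,"fingers":0}]' 20
```

```text
time_s: 6.58
tool_pos: [0.4037, 0.3142, 0.0246]
tool_rot: [-180.0, -0.0, 1.2]
force: [0.1, -0.0, -0.9]
grip_width: 0.0214
grasp_force: 20.0
time_s: 7.08
tool_pos: [0.4035, 0.314, 0.0194]
tool_rot: [180.0, 0.0, 1.2]
force: [-0.7, -0.3, -1.4]
grip_width: 0.0217
grasp_force: 20.0
```

```bash
python3 -m jog '[{"dp":[0,0,0.1],"twist":0,"fingers":0},{"dp":[0,0,0.15],"twist":0,"fingers":0},{"dp":[0,0,0.15],"twist":0,"fingers":0}]' 20
```

```text
time_s: 7.45
tool_pos: [0.4037, 0.3142, 0.0184]
tool_rot: [180.0, -0.0, 1.2]
force: [-1.3, -1.5, 4.4]
grip_width: 0.0211
grasp_force: 20.0
```

Contact with the tray floor (4 N). I'm releasing the lid and rising.

```bash
python3 -m jog '[{"dp":[0,0,0],"twist":0,"fingers":0.5},{"dp":[0,0,0],"twist":0,"fingers":0.8},{"dp":[0,0,0],"twist":0,"fingers":0.8},{"dp":[0,0,-0.5],"twist":0,"fingers":0.8},{"dp":[0,0,-3],"twist":0,"fingers":1},{"dp":[0,0,-7],"twist":0,"fingers":1},{"dp":[0,0,-12],"twist":0,"fingers":1},{"dp":[0,0,-17],"twist":0,"fingers":1}]' 20
python3 - <<'E'
from h import *
c=cam("wrist"); o=env.get_obs(); print(o["tool_pos"],o["tool_rot"],o["grip_width"])
u,v,P=cloud(c); d=np.hypot(P[:,0]-.404,P[:,1]-.314)<.06
for lo,hi in((.009,.02),(.035,.055)):
    q=P[d&(P[:,2]>lo)&(P[:,2]<hi)]
    if len(q)>5: (x,y),r=cv2.minEnclosingCircle(q[:,:2].astype(np.float32)); print(lo,hi,len(q),round(x,4),round(y,4),round(r,4),np.median(q[:,2]).round(4))
c=cam("top");u,v,P=cloud(c); d=np.hypot(P[:,0]-.476,P[:,1]-.0945)<.06
for lo,hi in((.115,.135),(.055,.07)):
    q=P[d&(P[:,2]>lo)&(P[:,2]<hi)]
    if len(q)>5: (x,y),r=cv2.minEnclosingCircle(q[:,:2].astype(np.float32)); print(lo,hi,len(q),round(x,4),round(y,4),round(r,4),np.median(q[:,2]).round(4))
cv2.imwrite("pics/t3.png",cv2.resize(c["pixels"][140:300,130:350],None,fx=3,fy=3))
E
```

```text
time_s: 8.45
tool_pos: [0.4033, 0.3141, 0.1898]
tool_rot: [180.0, -0.0, 1.2]
force: [0.7, 0.7, 0.1]
grip_width: 0.0852
grasp_force: 0.0
[0.40612947 0.31699656 0.19641042] [-179.7465149    -0.54362275    1.27084153] 0.08615062085236477
0.009 0.02 2113 0.4032 0.3145 0.0351 0.0133
0.035 0.055 304 0.4035 0.3147 0.011 0.0452
0.115 0.135 118 0.4781 0.0958 0.0302 0.1245
0.055 0.07 224 0.4761 0.0982 0.0441 0.0649
```

View pics/t3.png

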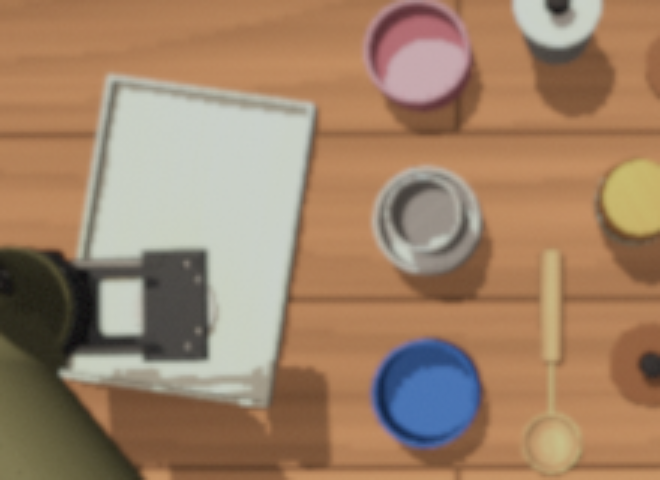

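The lid is flat in the tray (disc top z=0.0133, centre (0.403,0.3145)). The open tin still stands in the canister at t3 (427,218). Going above it.

```bash
python3 -m jog '[{"dp":[1,3,0],"twist":0,"fingers":1},{"dp":[2.4,7.5,0],"twist":0,"fingers":1},{"dp":[3.9,12,0],"twist":0,"fingers":1},{"dp":[5.4,17,0],"twist":0,"fingers":1},{"dp":[6.6,20.5,0],"twist":0,"fingers":1},{"dp":[7.1,22.2,0],"twist":0,"fingers":1},{"dp":[7.1,22.2,0],"twist":0,"fingers":1},{"dp":[7.1,22.2,0],"twist":0,"fingers":1}]' 20
python3 - <<'E'
from h import *
c=cam("wrist"); cv2.imwrite("pics/w4.png",c["pixels"]); o=env.get_obs(); print(o["tool_pos"],o["qpos"].round(1))
u,v,P=cloud(c); d=np.hypot(P[:,0]-.477,P[:,1]-.0945)<.06
for lo,hi in((.12,.13),(.055,.07)):
    q=P[d&(P[:,2]>lo)&(P[:,2]<hi)]
    if len(q)>5: (x,y),r=cv2.minEnclosingCircle(q[:,:2].astype(np.float32)); print(lo,hi,len(q),round(x,4),round(y,4),round(r,4),np.median(q[:,2]).round(4))
E
```

```text
time_s: 9.55
tool_pos: [0.4787, 0.0957, 0.188]
tool_rot: [-180.0, 0.0, 1.4]
force: [0.3, 0.6, 0.1]
grip_width: 0.087
grasp_force: 0.0
[0.47872486 0.09576124 0.18805611] [  26.1    1.6  -40.7  107.     1.1   71.8 -103.6]
0.12 0.13 835 0.4775 0.0933 0.0301 0.125
0.055 0.07 1041 0.4753 0.0959 0.0441 0.0649
```

```bash
python3 -m jog '[{"dp":[-0.1,0.2,1.5],"twist":0,"fingers":1},{"dp":[-0.1,0.2,4],"twist":0,"fingers":1},{"dp":[-0.1,0.2,7],"twist":0,"fingers":1},{"dp":[-0.1,0.2,9.5],"twist":0,"fingers":1},{"dp":[-0.1,0.2,10.8],"twist":0,"fingers":1},{"dp":[-0.1,0.2,10.8],"twist":0,"fingers":0.8},{"dp":[-0.1,0.2,10.8],"twist":0,"fingers":0.3},{"dp":[-0.1,0.2,10.8],"twist":0,"fingers":0.3}]' 25
python3 -m jog '[{"dp":[0,0,0],"twist":0,"fingers":0.3},{"dp":[0,0,0],"twist":0,"fingers":0.3},{"dp":[0,0,0],"twist":0,"fingers":0.3}]' 25
```

```text
time_s: 10.6
tool_pos: [0.4791, 0.0917, 0.081]
tool_rot: [180.0, -0.1, 1.2]
force: [-0.0, 0.6, 0.8]
grip_width: 0.0649
grasp_force: 0.0
time_s: 10.98
tool_pos: [0.479, 0.0918, 0.0807]
tool_rot: [180.0, -0.1, 1.2]
force: [-0.1, 0.6, 5.0]
grip_width: 0.058
grasp_force: 24.9
```

```bash
python3 -m jog '[{"dp":[0,0,-0.6],"twist":0,"fingers":0.3},{"dp":[0,0,-1.8],"twist":0,"fingers":0.3},{"dp":[0,0,-3.4],"twist":0,"fingers":0.3},{"dp":[0,0,-5],"twist":0,"fingers":0.3},{"dp":[0,0,-6.8],"twist":0,"fingers":0.3},{"dp":[0,0,-8.4],"twist":0,"fingers":0.3},{"dp":[0,0,-9.2],"twist":0,"fingers":0.3},{"dp":[0,0,-9.2],"twist":0,"fingers":0.3}]' 25
python3 -m jog '[{"dp":[0.4,-2,0],"twist":0,"fingers":0.3},{"dp":[1.1,-5.5,0],"twist":0,"fingers":0.3},{"dp":[2,-9.5,0],"twist":0,"fingers":0.3},{"dp":[2.9,-13.5,0],"twist":0,"fingers":0.3},{"dp":[3.7,-17.5,0],"twist":0,"fingers":0.3},{"dp":[4.2,-20,0],"twist":0,"fingers":0.3},{"dp":[4.3,-20.4,0],"twist":0,"fingers":0.3},{"dp":[4.3,-20.4,0],"twist":0,"fingers":0.3}]' 25
python3 - <<'E'
from h import *
c=cam("side"); cv2.imwrite("pics/s5.png",cv2.resize(c["pixels"][120:,150:450],None,fx=2,fy=2)); print(env.get_obs()["tool_pos"],env.get_obs()["qpos"].round(1))
E
```

```text
time_s: 11.98
tool_pos: [0.4787, 0.0916, 0.1726]
tool_rot: [180.0, -0.1, 1.2]
force: [0.1, -0.6, -2.0]
grip_width: 0.0584
grasp_force: 24.9
time_s: 12.98
tool_pos: [0.5167, 0.2955, 0.1712]
tool_rot: [179.9, 0.1, 1.2]
force: [-0.7, 0.2, -1.0]
grip_width: 0.0581
grasp_force: 24.9
[0.51702338 0.29486924 0.17136645] [   6.4   19.4  -47.    93.8   14.7   73.3 -132.1]
```

View pics/s5.png

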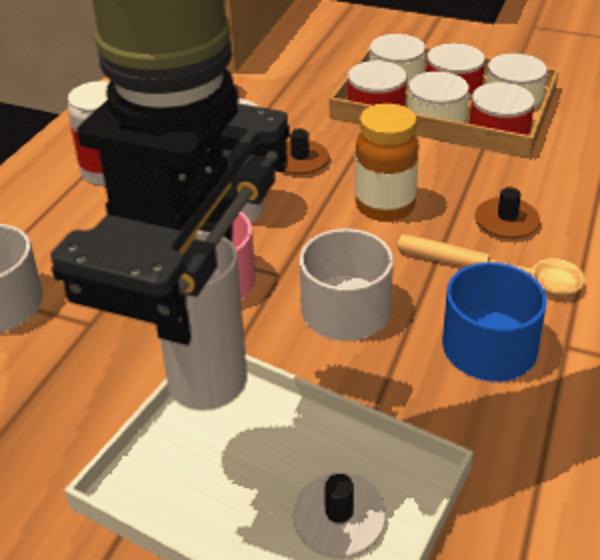

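The tin hangs upright over the far half of the tray (s5 (205,330)). The lid lies flat at (340,515) and the canister stands at (347,283). Lowering the tin.

```bash
python3 -m jog '[{"dp":[0,0,1.5],"twist":0,"fingers":0.3},{"dp":[0,0,3.5],"twist":0,"fingers":0.3},{"dp":[0,0,5.5],"twist":0,"fingers":0.3},{"dp":[0,0,7],"twist":0,"fingers":0.3},{"dp":[0,0,8],"twist":0,"fingers":0.3},{"dp":[0,0,8.6],"twist":0,"fingers":0.3},{"dp":[0,0,8.6],"twist":0,"fingers":0.3}]' 25
python3 -m jog '[{"dp":[0,0,0.2],"twist":0,"fingers":0.3},{"dp":[0,0,0.4],"twist":0,"fingers":0.3},{"dp":[0,0,0.5],"twist":0,"fingers":0.3},{"dp":[0,0,0.5],"twist":0,"fingers":0.3}]' 25
```

```text
time_s: 13.9
tool_pos: [0.5169, 0.2965, 0.0858]
tool_rot: [180.0, 0.0, 1.2]
force: [0.6, -0.1, -1.3]
grip_width: 0.0583
grasp_force: 24.9
time_s: 14.4
tool_pos: [0.517, 0.2964, 0.081]
tool_rot: [180.0, 0.0, 1.2]
force: [-0.8, -0.7, -1.0]
grip_width: 0.0586
grasp_force: 24.9
```

```bash
python3 -m jog '[{"dp":[0,0,0.1],"twist":0,"fingers":0.3},{"dp":[0,0,0.2],"twist":0,"fingers":0.3},{"dp":[0,0,0.2],"twist":0,"fingers":0.3}]' 25
```

```text
time_s: 14.78
tool_pos: [0.5172, 0.2967, 0.0797]
tool_rot: [-180.0, -0.0, 1.2]
force: [-1.4, -0.2, 3.1]
grip_width: 0.0583
grasp_force: 24.9
```

The tin touches the floor (3 N). I'm opening slowly and rising.

```bash
python3 -m jog '[{"dp":[0,0,0],"twist":0,"fingers":0.8},{"dp":[0,0,0],"twist":0,"fingers":1},{"dp":[0,0,0],"twist":0,"fingers":1},{"dp":[0,0,0],"twist":0,"fingers":1},{"dp":[0,0,-1],"twist":0,"fingers":1},{"dp":[0,0,-4],"twist":0,"fingers":1},{"dp":[0,0,-8],"twist":0,"fingers":1},{"dp":[0,0,-12],"twist":0,"fingers":1}]' 25
python3 -m jog '[{"dp":[0,0,-1],"twist":0,"fingers":1},{"dp":[0,0,-1],"twist":0,"fingers":1},{"dp":[0,0,-1],"twist":0,"fingers":1},{"dp":[0,0,-1],"twist":0,"fingers":1}]' 25
python3 - <<'E'
from h import *
c=cam("side"); cv2.imwrite("pics/s6.png",cv2.resize(c["pixels"][120:,150:450],None,fx=2,fy=2))
c=cam("wrist");u,v,P=cloud(c); d=np.hypot(P[:,0]-.517,P[:,1]-.2965)<.06
q=P[d&(P[:,2]>.115)&(P[:,2]<.132)]
(x,y),r=cv2.minEnclosingCircle(q[:,:2].astype(np.float32)); a=np.radians(-8.8); dx,dy=x-.462,y-.3055
print(len(q),x,y,r,np.median(q[:,2]),"tray",dx*np.cos(a)+dy*np.sin(a),-dx*np.sin(a)+dy*np.cos(a))
E
```

```text
time_s: 15.78
tool_pos: [0.5169, 0.2966, 0.2009]
tool_rot: [-180.0, -0.0, 1.2]
force: [0.0, 0.3, -0.2]
grip_width: 0.0872
grasp_force: 0.0
time_s: 16.27
tool_pos: [0.5164, 0.296, 0.2076]
tool_rot: [179.9, 0.1, 1.2]
force: [-0.4, -0.5, 0.2]
grip_width: 0.0872
grasp_force: 0.0
892 0.5157911777496338 0.29774534702301025 0.029976414516568184 0.12392354777281776 tray 0.05434432059440168 0.0005659201526008019
```

View pics/s6.png

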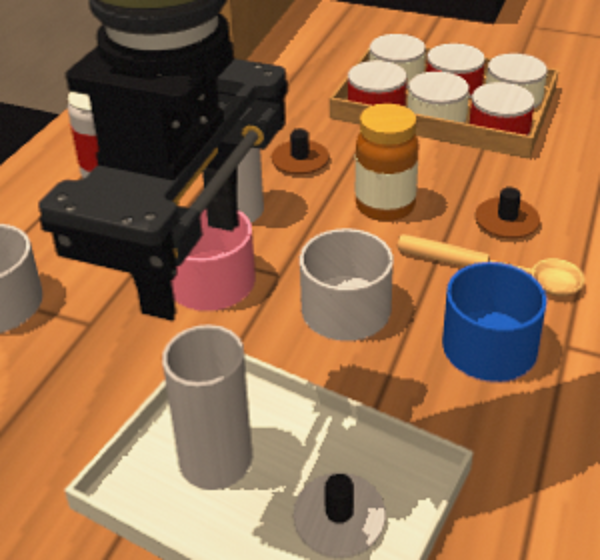

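The tin stands upright in the tray (s6 (210,410); rim z=0.124, tray-frame (0.054,0.001)). The lid lies knob up at (340,515), the canister is unmoved at (347,283), and the gripper is clear of everything. Handing in.

```bash
python3 -c "
from cell import env
print(env.sign_off())"
```

```text
the job is handed in; nothing more can be done
None
```

The job is handed in at about 16 s on the robot's clock: the lid lies flat, knob up, in the tray, the tin stands upright beside it, both are let go, and the canister is still where it stood; `env.sign_off()` gave no verdict.

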